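Ratchet check of a locking forceps

ROBOT

A 6-joint arm with a two-finger parallel gripper is mounted at the origin on a cart in front of the work surface, level with it; the furniture and walls round the work are solid. World frame = base frame: x ahead of the robot, y to its left, z up, the work surface at z = 0. Lengths are in m, angles in rad, forces in N, time in s.
With the tool pointing down it reaches from about 0.35 to 1 m from the base axis. Payload 7.1 kg.
Tool frame: the origin (TCP) lies between the finger pads; the fingertips stand 22 mm ahead of it and the grasp point (between the pads) lies 3 mm ahead of it; x points along the fingers, y is the direction in which the jaws open and shut, and the axes are right-handed (so a half turn about x gives the same grasp; the last joint's range is limited). The gripper opens to 85 mm and grips with 20 to 120 N. Pads are 22 mm wide; open, the fingers measure 114 mm over their backs; the gripper's body (76 mm by 85 mm) begins 54 mm behind the grasp point. The pads swing forward as they close: fully open they stand 13 mm farther back than shut.
Start: joints at [-1.164, 0.423, 1.63, -0, 1.089, -0.019], TCP at [0.258, -0.569, 0.228] pointing down, gripper open.
Joint ranges: [-3, 3], [-0.9, 2.11], [0.09, 2.58], [-1.31, 4.45], [0.11, 2.69], [-2.54, 2.54]. Speed limits (rad/s): [2.39, 2.39, 3.01, 3.14, 3.14, 3.14].

INTERFACE

Orientations are given as a rotation vector (axis times angle).
In Python, from rig import manip gives the robot as it stands. The module is installed in compiled form; this text tells all that it offers. Calls block until the motion is done:
- manip.move_to(position, orientation): joint-space move of the TCP to a pose.
- manip.servo_line(position, orientation=None, rate=0.15): straight line of the TCP; orientation=None keeps the orientation; rate is the mean speed in m/s.
- manip.set_joints(angles): joint-space move.
- manip.command_gripper(opening, f_grip=None): finger opening in m; f_grip is the grip in N (None keeps the last); returns when the fingers have stopped.
- manip.hold(seconds).
- manip.solve_ik(position, orientation): joint angles nearest the present ones, or None.
- manip.camera(name): name is "scene" or "top" or "wrist"; returns a dict with "image" (480x640x3 uint8, red, green, blue), "fx", "fy", "cx", "cy" (pixels), "k1" (the pictures are not rectified: a ray, as slopes to the right and down, at radius r is drawn at 1 + k1 r^2 times it, then the intrinsics apply), "cam_to_world" (4x4, takes a point from camera to world coordinates); the wrist camera has in their place "mount" (4x4, takes a point from camera to tool coordinates, whose origin is the TCP and whose axes are the tool frame's). Camera axes: x right, y down, z forward; pixel columns grow to the right and rows downward; lengths in m; the calibration is good to about 2 mm. A picture is of the moment at which its call begins: read the wrist's pose just before it. There is no depth.
A pose or a line that the arm cannot do raises manip.IKError and nothing moves.
- manip.sign_off(): hands the job in, once; it reports no verdict.
Readings, each from a call of its own:
- manip.get_time(): time.
- manip.get_joint_positions(): joint angles.
- manip.get_joint_vel(): joint speeds.
- manip.get_tau(): joint torques, N m.
- manip.get_position(): TCP position.
- manip.get_ee_rot(): TCP orientation.
- manip.get_contact_force(): force on the tool from outside, world axes, zero at the start.
- manip.get_torque(): the same for the moment, N m.
- manip.get_width(): finger opening in m.
Only numpy, scipy, OpenCV 4.12 (cv2) and the standard library are available. Lean on these libraries where they do the work, as an engineer would, in place of code of your own. Each camera call takes 0.05 s, during which the arm holds its last target.

TASK

Check the ratchet of the locking forceps held in the bench stand: push its thumb handle closed until the first ratchet tooth clicks in and no further, then let go completely so that it is seen to stay locked by itself. Then unlock it by pressing the thumb pad down, sideways to the closing movement, and let the handle come fully open again. Be gentle with the handle (keep below 25 N) and leave the things round the stand where they are.

Things in the scene. Friction and masses are not known exactly. Their poses are not given: they have to be found in the camera images.
- stand: Grey bench stand, base plate 190 x 90 x 10 mm, fixed to the cabinet top, holding a plain steel locking forceps that lies level 60 mm above the cabinet top. Origin: centre of the base's underside; x along the forceps toward its jaws (away from the robot), y left, z up.
- finger_ring (a point): Centre of the round finger ring (outer diameter 30 mm, bar 6 mm) of the half that is clamped to the stand and does not move; at x -72, y -26, z 60 mm of the stand, whose axes it has. The moving handle lies to its left (+y).
- pivot (a point): Hinge pin of the forceps (vertical axis), at x 45, y 0, z 60 mm of the stand, whose axes it has.
- thumb_handle: The moving handle: a 7 mm round steel bar from the pivot toward the robot, ending in a flat thumb pad. Origin on the pivot; -x runs toward the pad, y left, z up; pad centre at x -115, y 17 mm. A spring swings it open, away from the ring (2 to 3 N at the pad when open, 5 N when closed): push the pad's outer (left) edge toward the finger ring to close it.
- thumb_pad (a point): Centre of the top of the flat round thumb pad (diameter 30, 6 mm thick; top 63 mm above the cabinet). The pad can be pressed down up to 8 mm (3 N to start, 6 N at 4 mm, 9 N at its stop). Down 4 mm or more, the teeth are clear; move it 5 mm or more outward while down and it cannot catch that tooth again. If it comes up before it has moved outward, it locks again.
- ratchet (a point): Middle of the ratchet, two overlapping toothed steel bars between the handles, at x -35, y 5, z 60 mm of the stand (nominal). Each tooth adds a hump of 4 to 10 N to the push at the pad, which falls away suddenly (the click) when the tooth has passed; let go, the handle springs back 1 to 4 mm and rests on that tooth.
- lever (a joint): Swing of the thumb handle about the pivot, rad: 0 fully open, growing as it closes, 0.36 fully closed; 0.01 rad is 1.2 mm at the pad. Three teeth, 0.044 rad (5 mm at the pad) apart. The first catches anywhere from 0.05 to 0.26, differs each time and cannot be read off any pose: it must be felt. At 0.36 the handle's axes are those of the stand.
- pot_a: Bystander: small round specimen pot with screw cap, diameter 50 mm, 55 mm high. Origin: centre of its underside.
- dropper_bottle: Bystander: small brown bottle with dropper cap, diameter 33 mm, 82 mm high. Origin: centre of its underside.
- petri_dish: Bystander: flat round culture dish, diameter 60 mm, 12 mm high. Origin: centre of its underside.
- tweezers: Bystander: steel tweezers lying flat, 126 mm long, 8 mm high. Origin: centre of their underside.

How it is judged:
On the way:
1. the handle is locked on the first ratchet tooth, at rest, with the robot not touching it (contact force between pawl_tooth and tooth_1 above 1 N and value of joint lever above 0.035 rad and velocity of joint lever between -0.02 and 0.02 rad/s and contact force between thumb_handle and the arm below 0.2 N and contact force between thumb_handle and the fingers below 0.2 N), for 0.4 s.
At the end, for the whole second after the job is handed in: The thumb handle is fully open again (swing under 0.015 rad), its pad back at its free height, and the robot does not touch it (value of joint lever below 0.015 rad and z of thumb_pad in the frame of pivot above 0.001 m and contact force between thumb_handle and the arm below 0.2 N and contact force between thumb_handle and the fingers below 0.2 N).
It fails at once if the thumb handle is pushed, pressed or pulled with more than 25 N (contact force between thumb_handle and the fingers above 25 N or contact force between thumb_handle and the arm above 25 N).
It fails at once if the specimen pot is moved by more than 15 mm (distance of pot_a from where it was at the start of the episode above 0.015 m).
It fails at once if the dropper bottle is moved by more than 15 mm (distance of dropper_bottle from where it was at the start of the episode above 0.015 m).
It fails at once if the culture dish is moved by more than 15 mm (distance of petri_dish from where it was at the start of the episode above 0.015 m).
It fails at once if the tweezers is moved by more than 15 mm (distance of tweezers from where it was at the start of the episode above 0.015 m).
It also fails if it takes over 61 s, if anything falls off the work surface, if the arm or the gripper's body presses on something with over 40 N, if the wrist force passes 120 N, or if a joint passes its speed limit or range.

## Working session

There is one attempt and no reset: what is moved stays moved. The work goes in short steps, each a Python script; the robot and the scene stay as the last script left them, time stands still between calls to the robot, and variables do not carry over. Pictures are saved under pics/ and viewed, and the job is handed in when it is done.

```bash
mkdir -p pics; cat > h.py <<'E'
from rig import manip
import numpy as np, cv2
def snap(n,f):
    c=manip.camera(n); cv2.imwrite('pics/'+f,c['image'][:,:,::-1]); 
    d={k:v for k,v in c.items() if k!='image'}
    np.save('pics/'+f[:-4]+'.npy',d,allow_pickle=True); return c
def ray(c,u,v,T=None):
    x=(u-c['cx'])/c['fx'];y=(v-c['cy'])/c['fy']
    k=c['k1']; a,b=x,y
    for _ in range(30):
        s=1+k*(a*a+b*b); a,b=x/s,y/s
    T=np.array(c['cam_to_world'] if T is None else T)
    d=T[:3,:3]@np.array([a,b,1.]); return T[:3,3],d
def onz(c,u,v,z,T=None):
    o,d=ray(c,u,v,T); return o+d*(z-o[2])/d[2]
def proj(c,p,T=None):
    T=np.array(c['cam_to_world'] if T is None else T)
    q=T[:3,:3].T@(np.array(p)-T[:3,3]); a,b=q[0]/q[2],q[1]/q[2]; s=1+c['k1']*(a*a+b*b)
    return c['fx']*a*s+c['cx'],c['fy']*b*s+c['cy']
E
python3 - <<'E'
from h import *
for n in ('scene','top','wrist'):
    c=snap(n,n+'0.png'); print(n,{k:np.round(v,4).tolist() for k,v in c.items() if k!='image'})
print(manip.get_time(),manip.get_position(),manip.get_ee_rot(),manip.get_contact_force(),manip.get_width())
E
```

```text
scene {'fx': 510.2531, 'fy': 510.2531, 'cx': 319.1666, 'cy': 239.4885, 'k1': -0.0741, 'cam_to_world': [[-0.8102, -0.3669, 0.4571, 0.0193], [-0.5858, 0.4807, -0.6525, 0.6892], [0.0196, -0.7964, -0.6044, 0.6631], [0.0, 0.0, 0.0, 1.0]]}
top {'fx': 609.0242, 'fy': 609.0242, 'cx': 311.3329, 'cy': 238.021, 'k1': -0.1244, 'cam_to_world': [[-0.0643, -0.9757, 0.2095, 0.2445], [-0.9979, 0.0628, -0.014, 0.0413], [0.0005, -0.21, -0.9777, 1.2619], [0.0, 0.0, 0.0, 1.0]]}
wrist {'fx': 375.161, 'fy': 375.161, 'cx': 320.6976, 'cy': 245.6684, 'k1': -0.0427, 'mount': [[0.0003, -0.3126, 0.9499, -0.1448], [1.0, -0.0003, -0.0004, -0.0008], [0.0004, 0.9499, 0.3126, -0.0796], [0.0, 0.0, 0.0, 1.0]]}
0.15 [ 0.25801113 -0.56878088  0.22771533] [ 1.98655369  0.43071476 -1.98698159] [-0.73061137  0.14689467  0.29123644] 0.0851239381529513
```

View pics/scene0.png

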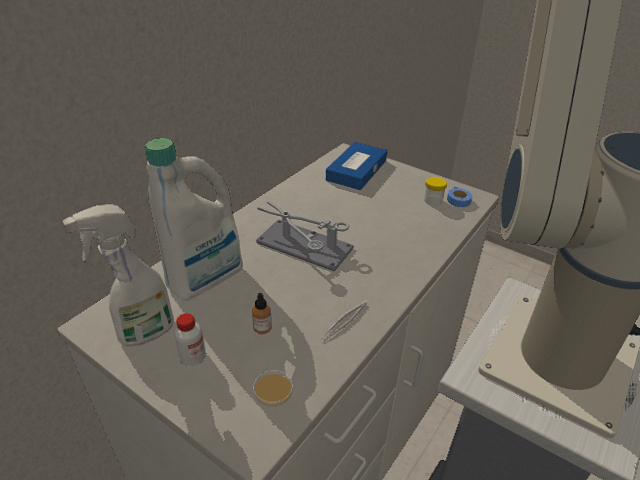

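View pics/top0.png

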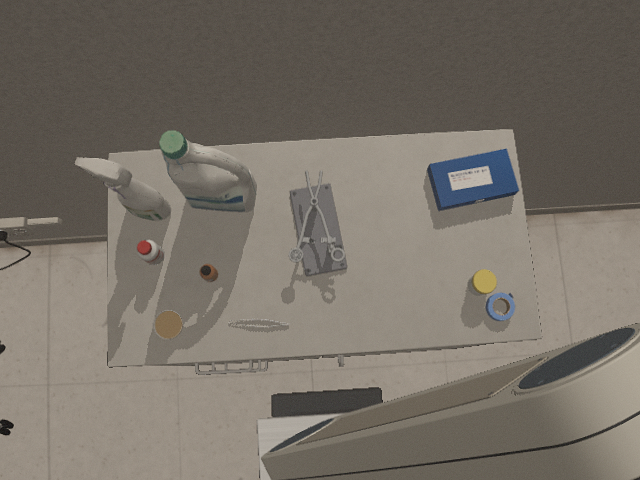

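The top view shows the stand at about (318,228), the pivot near (314,202), the finger ring near (338,255) and the thumb pad near (296,255). I'll zoom in to refine these.

```bash
python3 - <<'E'
import cv2
a=cv2.imread('pics/top0.png')[160:300,260:380]; cv2.imwrite('pics/top0z.png',cv2.resize(a,None,fx=4.2,fy=4.2,interpolation=cv2.INTER_CUBIC))
a=cv2.imread('pics/scene0.png')[190:305,245:385]; cv2.imwrite('pics/scene0z.png',cv2.resize(a,None,fx=5,fy=5,interpolation=cv2.INTER_CUBIC))
E
```

```text
(no output)
```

View pics/top0z.png

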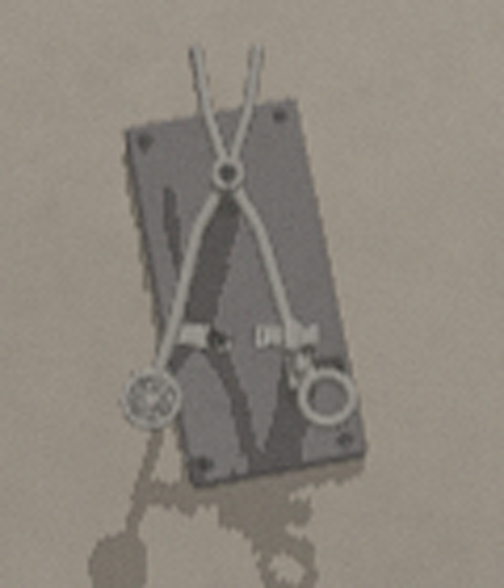

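View pics/scene0z.png

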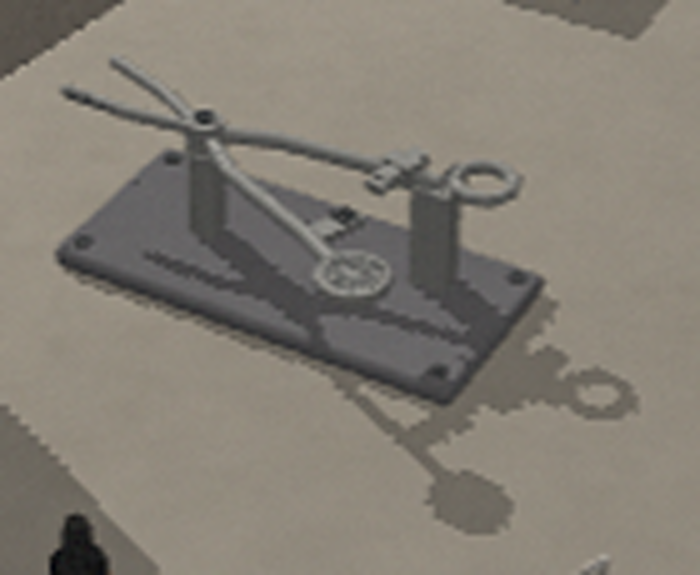

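```bash
cat > loc.py <<'E'
from h import *
t=np.load('pics/top0.npy',allow_pickle=True).item(); s=np.load('pics/scene0.npy',allow_pickle=True).item()
P={}
def T(u,v): return (260+(u+.5)/4.2-.5,160+(v+.5)/4.2-.5)
def S(u,v): return (245+(u+.5)/5-.5,190+(v+.5)/5-.5)
for n,a,b,z in (('pivot',(228,174),(204,117),.065),('pad',(150,398),(353,272),.063),('ring',(327,397),(486,182),.06)):
    a=T(*a);b=S(*b)
    pt=onz(t,*a,z);ps=onz(s,*b,z)
    o1,d1=ray(t,*a);o2,d2=ray(s,*b)
    k=np.linalg.lstsq(np.stack([d1,-d2],1),o2-o1,rcond=None)[0]
    q1=o1+k[0]*d1;q2=o2+k[1]*d2
    print(n,pt.round(4),ps.round(4),'tri',((q1+q2)/2).round(4),'gap',np.linalg.norm(q1-q2).round(4)); P[n]=(pt+ps)/2
C=np.array([onz(t,*T(*c),.01) for c in ((127,130),(297,100),(366,455),(193,486))])
print('base ctr',C.mean(0).round(4),[np.linalg.norm(C[i]-C[i-1]).round(4) for i in range(4)])
ax=(C[0]+C[1]-C[2]-C[3]); print('yaw base',np.degrees(np.arctan2(ax[1],ax[0])))
v=P['pivot']-P['ring']; yaw=np.arctan2(v[1],v[0])-np.arctan2(26,117)
print('yaw pr',np.degrees(yaw),np.linalg.norm(v[:2]),'pad-pivot',np.linalg.norm((P['pad']-P['pivot'])[:2]))
R=lambda a:np.array([[np.cos(a),-np.sin(a)],[np.sin(a),np.cos(a)]])
w=R(-yaw)@(P['pad']-P['pivot'])[:2]; print('pad in stand from pivot',w, 'lever', .36-(np.arctan2(17,-115)-np.arctan2(w[1],w[0])))
print('base ctr from pivot',P['pivot'][:2]+R(yaw)@[-45,0]*.001 if 0 else P['pivot'][:2]+R(yaw)@np.array([-.045,0]))
E
python3 loc.py
```

```text
pivot [0.5776 0.014  0.065 ] [0.5808 0.0123 0.065 ] tri [0.5778 0.0145 0.0672] gap 0.0019
pad [0.4701 0.0583 0.063 ] [0.4709 0.0576 0.063 ] tri [0.4701 0.0584 0.0638] gap 0.0004
ring [ 0.4657 -0.0261  0.06  ] [ 0.4655 -0.0265  0.06  ] tri [ 0.4655 -0.0262  0.0602] gap 0.0003
base ctr [0.532 0.008 0.01 ] [np.float64(0.1862), np.float64(0.0882), np.float64(0.1865), np.float64(0.0871)]
yaw base 6.665667667223274
yaw pr 6.619705075711451 0.1202992551645965 pad-pivot 0.11761378257623378
pad in stand from pivot [-0.10286366  0.05702692] lever 0.0005532879237525323
base ctr from pivot [0.53450449 0.00797394]
```

```bash
cat >> h.py <<'E'
from scipy.spatial.transform import Rotation as Rn
PIV=np.array([.5785,.0135]); YAW=np.radians(6.64)
def ang(q): # direction pivot->pad in world
    return YAW+np.pi-np.arctan2(17,115)-(.36-q) if 0 else YAW+np.arctan2(17,-115)-(.36-q)
def pad(q,r=.11625):
    a=ang(q); return PIV+r*np.array([np.cos(a),np.sin(a)])
def nrm(q): # outward (opening) direction
    a=ang(q); return np.array([np.sin(a),-np.cos(a)])
def ori(n): # tool down, tool z = n (2d unit)
    z=np.array([n[0],n[1],0]);x=np.array([0,0,-1.]);y=np.cross(z,x)
    return Rn.from_matrix(np.stack([x,y,z],1)).as_rotvec()
E
python3 - <<'E'
from h import *
t=np.load('pics/top0.npy',allow_pickle=True).item()
print(Rn.from_rotvec(manip.get_ee_rot()).as_matrix().round(2))
for n,u,v,z in (('bottle',208,272,.07),('jug',243,210,0),('jug2',250,180,.1),('jugcap',173,145,.25),('tweez',258,324,.005),('tweezR',288,325,0.005),('pot',484,281,.055),('petri',168,324,.01)):
    print(n,onz(t,u,v,z).round(3))
print([ (pad(q).round(4),nrm(q).round(3)) for q in (0,.15,.36)])
# sign check: pad(0) vs measured .4705,.058
n=nrm(.15); print(n)
for q in (0,.36):
  for s in (1,-1):
    p=pad(q)+nrm(.15)*.036
    print(q,s,manip.solve_ik([*p,.2],ori(s*n)),manip.solve_ik([*p,.07],ori(s*n)))
E
```

```text
[[-0.    0.41 -0.91]
 [ 0.   -0.91 -0.41]
 [-1.   -0.   -0.  ]]
bottle [0.444 0.233 0.07 ]
jug [0.586 0.166 0.   ]
jug2 [0.62  0.139 0.1  ]
jugcap [0.646 0.261 0.25 ]
tweez [0.341 0.144 0.005]
tweezR [0.335 0.083 0.005]
pot [ 0.392 -0.318  0.055]
petri [0.351 0.33  0.01 ]
[(array([0.471 , 0.0578]), array([0.381, 0.925])), (array([0.4656, 0.0412]), array([0.239, 0.971])), (array([0.4623, 0.0171]), array([0.031, 1.   ]))]
[0.23855084 0.97113001]
0 1 None None
0 -1 [ 1.66669711e-01  2.62575910e-01  1.94955506e+00 -4.44089210e-16
  9.29461684e-01  4.07543045e-01] [ 1.66669711e-01  4.85986256e-01  2.02038794e+00 -8.88178420e-16
  6.35218456e-01  4.07543045e-01]
0.36 1 None None
0.36 -1 [ 8.49651129e-02  2.41252621e-01  1.97966443e+00 -4.44089210e-16
  9.20675600e-01  3.25838447e-01] [ 8.49651129e-02  4.71435317e-01  2.05197006e+00 -8.88178420e-16
  6.18187278e-01  3.25838447e-01]
```

View pics/wrist0.png

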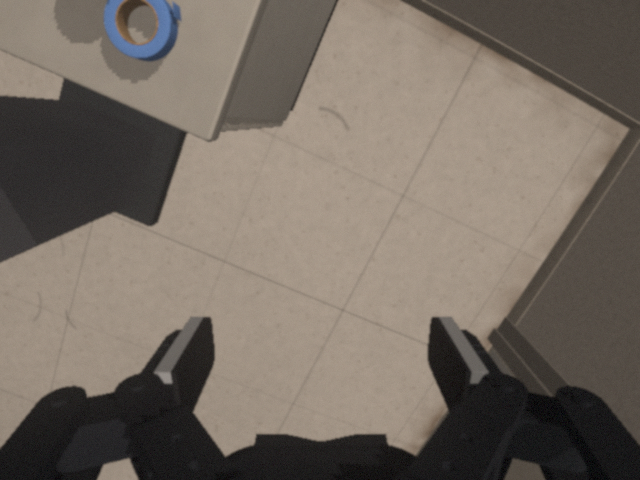

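```bash
python3 - <<'E'
from h import *
manip.command_gripper(0.0,f_grip=30)
print(manip.get_time(),manip.get_width())
n=nrm(.15); p=pad(0)+n*.038
manip.move_to([*p,.2],ori(-n)); print(manip.get_time(),manip.get_position(),manip.get_contact_force())
c=snap('wrist','wrist1.png')
manip.servo_line([*p,.068],rate=.1); print(manip.get_time(),manip.get_position(),manip.get_contact_force())
f=[]
for i in range(5): manip.hold(.03); f.append(manip.get_contact_force())
print(np.round(f,2),manip.get_time())
snap('wrist','wrist2.png');snap('scene','scene2.png')
E
```

```text
0.9167 -0.00013459393205724694
3.4 [0.48038138 0.09411837 0.20005922] [-0.00751846 -0.56057289 -0.45778484]
4.9167 [0.48051736 0.09477489 0.06849289] [-0.92350453  0.1130659   0.23856051]
[[ 0.08  0.25  0.17]
 [-0.65  0.5  -1.57]
 [-1.45  0.28 -0.45]
 [ 0.21 -0.1  -0.05]
 [ 0.16 -0.38  0.31]] 5.0833
```

View pics/wrist2.png

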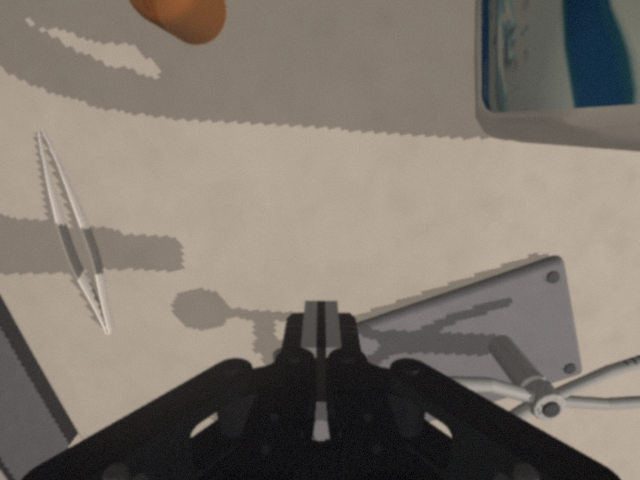

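View pics/scene2.png

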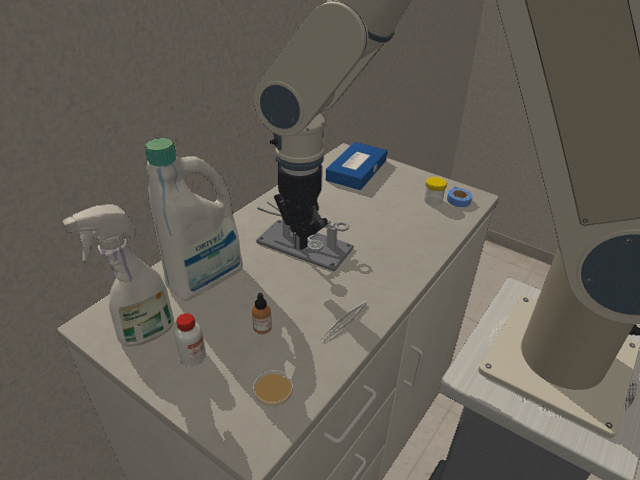

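The wrist view shows the closed fingertips at about (321,305), hiding the pad. In the scene view they are at about (302,243), just left of the pad. I'll zoom in on that.

```bash
python3 - <<'E'
import cv2
from h import *
a=cv2.imread('pics/scene2.png')[190:290,245:385]; cv2.imwrite('pics/scene2z.png',cv2.resize(a,None,fx=5,fy=5,interpolation=cv2.INTER_CUBIC))
s=np.load('pics/scene2.npy',allow_pickle=True).item()
n=nrm(.15);p=pad(0)+n*.038
e=np.array([n[1],-n[0]])
for sgn in (1,-1):
  for tip in (.046,):
    for r in (-.0145,.0145): 
        u=np.array(proj(s,[*(p+sgn*n*.011+e*r),tip])); print(sgn,r,((u-[245,190])*5).round())
E
```

```text
1 -0.0145 [274. 374.]
1 0.0145 [227. 336.]
-1 -0.0145 [320. 351.]
-1 0.0145 [272. 314.]
```

View pics/scene2z.png

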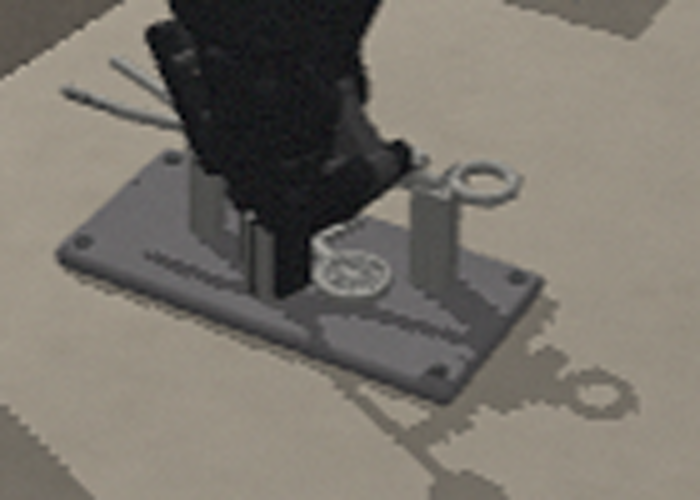

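```bash
python3 - <<'E'
from h import *
s=np.load('pics/scene2.npy',allow_pickle=True).item();w=np.load('pics/wrist2.npy',allow_pickle=True).item()
n=nrm(.15)
Tt=np.eye(4);Tt[:3,:3]=Rn.from_rotvec(manip.get_ee_rot()).as_matrix();Tt[:3,3]=manip.get_position()
print(Tt.round(4)); Tw=Tt@np.array(w['mount'])
o1,d1=ray(s,245+275/5,190+298/5);o2,d2=ray(w,305,302,Tw)
k=np.linalg.lstsq(np.stack([d1,-d2],1),o2-o1,rcond=None)[0]
q1=o1+k[0]*d1;q2=o2+k[1]*d2; print(q1,q2,np.linalg.inv(Tt)@np.r_[(q1+q2)/2,1])
# bar/pivot check in wrist
for nm,P in (('pivot',[*PIV,.065]),('ringc',[.4655,-.0262,.06])): print(nm,proj(w,P,Tw))
a=cv2.imread('pics/wrist2.png')[230:480,190:460]; cv2.imwrite('pics/wrist2z.png',cv2.resize(a,None,fx=2.4,fy=2.4))
E
```

```text
[[ 7.000e-04  9.711e-01 -2.385e-01  4.803e-01]
 [ 1.000e-04 -2.385e-01 -9.711e-01  9.470e-02]
 [-1.000e+00  6.000e-04 -3.000e-04  6.830e-02]
 [ 0.000e+00  0.000e+00  0.000e+00  1.000e+00]]
[0.47314388 0.10246067 0.0763989 ] [0.4754473  0.10660322 0.07403805] [-0.00689959 -0.00815783 -0.00809388  1.        ]
pivot (np.float64(551.7912869692304), np.float64(410.8461010739053))
ringc (np.float64(348.22640235256074), np.float64(498.7795839999477))
```

View pics/wrist2z.png

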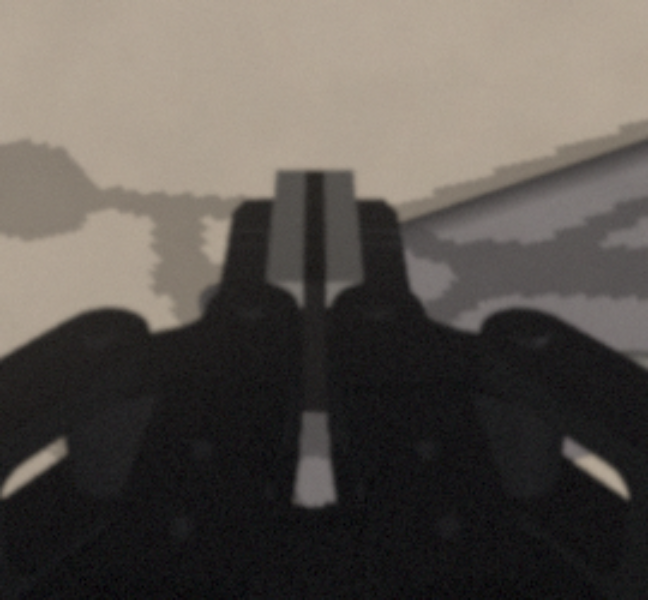

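```bash
python3 - <<'E'
from h import *
p=manip.get_position(); n=nrm(.15); p=pad(0)+n*.038
for z in (.057,.046):
    manip.servo_line([*p,z],rate=.05); print(manip.get_time(),manip.get_position(),manip.get_contact_force())
snap('scene','scene3.png')
a=cv2.imread('pics/scene3.png')[190:290,245:385]; cv2.imwrite('pics/scene3z.png',cv2.resize(a,None,fx=5,fy=5,interpolation=cv2.INTER_CUBIC))
E
```

```text
5.55 [0.47962661 0.09461044 0.05643688] [0.71484776 0.92331431 0.11453537]
5.9167 [0.47972833 0.09463699 0.04555427] [ 0.83759308  0.03555497 -0.26655259]
```

View pics/scene3z.png

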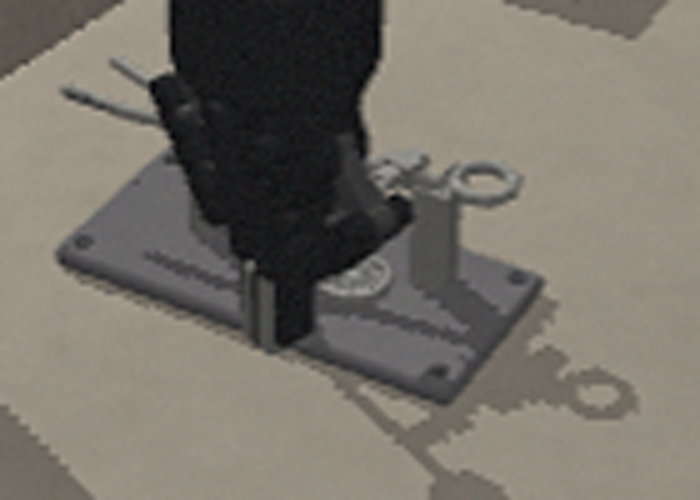

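```bash
cat >> h.py <<'E'
N=nrm(.15); Z=.043
def fp(q,z=Z): p=pad(q)+N*.026; return [p[0],p[1],z]
def fr(k=6,dt=.008):
    f=[]
    for i in range(k): manip.hold(dt); f.append(manip.get_contact_force())
    return np.mean(f,0)
E
python3 - <<'E'
from h import *
manip.servo_line(fp(-.1),rate=.05); b=fr(25); np.save('base.npy',b); print(b,manip.get_time())
n3=np.r_[N,0]
log=[];q=-.1
while True:
    q+=.008
    t0=manip.get_time(); manip.servo_line(fp(q),rate=.03); f=(fr(5)-b); fn=f@n3
    print(round(q,3),round(manip.get_time()-t0,3),f.round(2),round(fn,2),manip.get_position().round(4))
    if fn>1.6 or q>.03: break
E
```

```text
[-0.04238788  0.0423288  -0.05296699] 6.425
-0.092 0.292 [0.34 0.44 0.01] 0.51 [0.4817 0.0927 0.043 ]
-0.084 0.292 [-0.18  0.36  0.55] 0.31 [0.4813 0.0919 0.043 ]
-0.076 0.292 [-0.28 -0.25  0.02] -0.31 [0.4809 0.091  0.043 ]
-0.068 0.292 [-0.11  0.1  -0.46] 0.07 [0.4805 0.0902 0.043 ]
-0.06 0.292 [ 0.19 -0.13  0.05] -0.08 [0.48   0.0894 0.043 ]
-0.052 0.292 [ 0.13 -0.09  0.3 ] -0.05 [0.4796 0.0885 0.043 ]
-0.044 0.292 [0.03 0.12 0.05] 0.12 [0.4793 0.0877 0.043 ]
-0.036 0.292 [0.24 0.03 0.49] 0.09 [0.4789 0.0869 0.043 ]
-0.028 0.292 [ 0.19 -0.17 -0.3 ] -0.12 [0.4785 0.086  0.043 ]
-0.02 0.292 [0.32 0.05 0.25] 0.13 [0.4781 0.0851 0.043 ]
-0.012 0.292 [0.07 0.07 0.37] 0.09 [0.4777 0.0843 0.043 ]
-0.004 0.292 [0.21 2.39 0.09] 2.37 [0.4775 0.0836 0.043 ]
```

```bash
python3 - <<'E'
from h import *
b=np.load('base.npy'); n3=np.r_[N,0]
q=-.004;L=[]
fit=lambda q:2.4+2.6*max(q,0)/.36
clicked=0;rc=0
while q<.31:
    q+=.012 if q<.03 else .005
    manip.servo_line(fp(q),rate=.03); f=fr(5,.006)-b; fn=f@n3; L.append((q,fn))
    print(round(q,3),f.round(1),round(fn,2))
    if np.linalg.norm(f)>19: print('ABORT force'); break
    pk=max(x[1] for x in L[-6:])
    if pk>fit(q)+2.5 and pk-fn>2.5 and fn<fit(q)+1.5: print('CLICK'); break
print(manip.get_time(),manip.get_position()); np.save('q.npy',q)
E
```

```text
0.008 [-0.2  2.7 -0.1] 2.52
0.02 [-1.2  3.2  0.4] 2.78
0.032 [-1.3  3.6  0.3] 3.18
0.037 [-1.5  3.7  0.3] 3.25
0.042 [-1.5  3.5 -0.2] 3.0
0.047 [-1.4  3.9  0.3] 3.42
0.052 [-1.2  3.9  0.1] 3.51
0.057 [-1.5  3.8  0.3] 3.3
0.062 [-1.5  4.1  0.1] 3.58
0.067 [-1.2  3.9  0.2] 3.45
0.072 [-2.   3.6  0.3] 3.0
0.077 [-1.6  4.   0.1] 3.46
0.082 [-1.7  3.4  0.2] 2.93
0.087 [-1.8  3.5  0. ] 2.98
0.092 [-1.4  3.7 -0. ] 3.28
0.097 [-1.8  3.7  0.4] 3.19
0.102 [-1.8  3.5 -0.1] 2.93
0.107 [-1.5  4.2 -0.2] 3.69
0.112 [-1.5  4.   0.3] 3.57
0.117 [-1.6  4.3  0.1] 3.82
0.122 [-1.5  4.2  0.6] 3.69
0.127 [-1.4  3.9  0. ] 3.4
0.132 [-1.9  4.5  0.6] 3.89
0.137 [-1.7  4.2  0.4] 3.65
0.142 [-1.5  4.6  0.6] 4.1
0.147 [-1.7  3.9  0.2] 3.37
0.152 [-1.7  4.6  0. ] 4.1
0.157 [-1.5  4.   0.1] 3.51
0.162 [-2.   4.2  0.4] 3.63
0.167 [-1.7  4.3  0.5] 3.78
0.172 [-1.8  3.9  0.1] 3.36
0.177 [-2.1  4.8  0. ] 4.16
0.182 [-1.8  5.9 -0.1] 5.26
0.187 [-1.6  6.9 -1.2] 6.32
0.192 [-1.7  9.7 -1.3] 9.02
0.197 [-1.8 10.2 -1.8] 9.47
0.202 [-2.  12.5 -2. ] 11.69
0.207 [-1.7 10.1 -1.8] 9.37
0.212 [-2.5 12.3 -2.3] 11.32
0.217 [-1.   2.3  0.3] 1.95
CLICK
21.5917 [0.47052185 0.05874059 0.04306678]
```

The click is clear: force rises to 11.7 N, then drops to 2 N at q≈0.217. I'll back off, let go and look.

```bash
python3 - <<'E'
from h import *
b=np.load('base.npy'); n3=np.r_[N,0]; q=float(np.load('q.npy'))
for d in (.015,.03,.045):
    manip.servo_line(fp(q-d),rate=.04); print(d,((fr(5,.006)-b)@n3).round(2))
manip.servo_line(fp(q-.15),rate=.06); print(((fr(5,.006)-b)@n3).round(2))
manip.hold(.5)
snap('scene','scene4.png'); snap('top','top4.png'); print(manip.get_time())
a=cv2.imread('pics/scene4.png')[190:290,245:385]; cv2.imwrite('pics/scene4z.png',cv2.resize(a,None,fx=5,fy=5,interpolation=cv2.INTER_CUBIC))
E
```

```text
0.015 0.16
0.03 -0.28
0.045 -0.04
0.13
23.4583
```

View pics/scene4z.png

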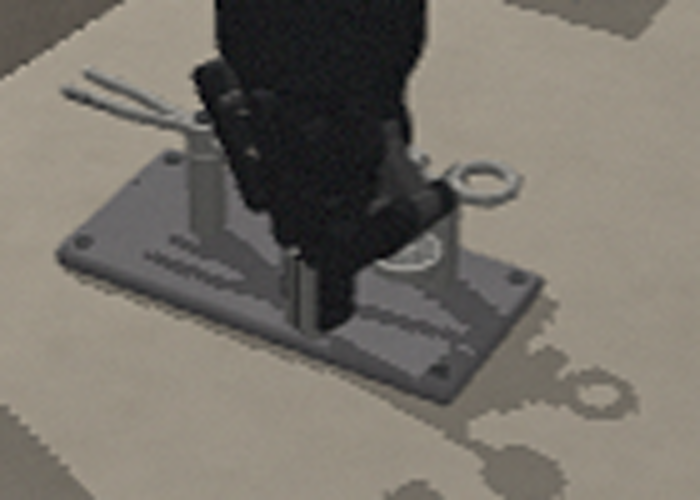

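The pad stays put well inboard of the finger, at about (407,250) in the zoomed view. The force was zero by 1.7 mm of retreat, so it is locked. Next I'll raise the fingers over the pad and check.

```bash
python3 - <<'E'
from h import *
q=.2; 
E_=np.array([N[1],-N[0]])
p0=fp(q-.13); manip.servo_line([p0[0],p0[1],.095],rate=.12)
t=pad(.205)+N*.002-E_*.003
manip.servo_line([*t,.095],rate=.08); manip.hold(.1)
b=fr(15); np.save('base2.npy',b)
print(manip.get_time(),manip.get_position(),t,b)
snap('scene','scene5.png')
a=cv2.imread('pics/scene5.png')[170:290,245:385]; cv2.imwrite('pics/scene5z.png',cv2.resize(a,None,fx=5,fy=5,interpolation=cv2.INTER_CUBIC))
s=np.load('pics/scene5.npy',allow_pickle=True).item()
print('pad pred zoom',[((np.array(proj(s,[*pad(x),.063]))-[245,170])*5).round() for x in (.19,.205,.22)])
E
```

```text
24.9167 [0.46201641 0.03790488 0.09505282] [0.46181609 0.03764148] [-0.0290726  -0.04121474 -0.04026252]
pad pred zoom [array([396., 350.]), array([399., 348.]), array([402., 346.])]
```

View pics/scene5z.png

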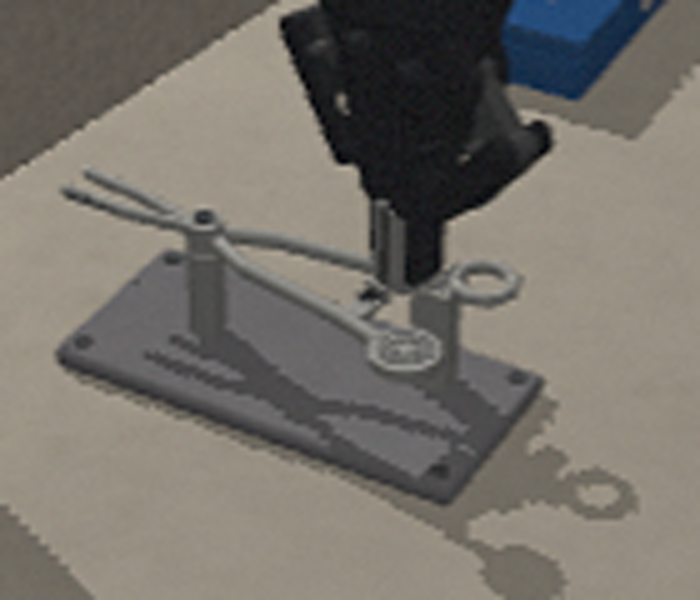

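Pad at (404,348), as predicted for q≈0.21, and the fingertips are right above it. Now a guarded press.

```bash
python3 - <<'E'
from h import *
b=np.load('base2.npy'); E_=np.array([N[1],-N[0]])
t=pad(.205)+N*.002-E_*.003
z=.088; manip.servo_line([*t,z],rate=.06)
zc=None
while z>.045:
    z-=.002; manip.servo_line([*t,z],rate=.03); f=fr(5,.006)-b; print(round(z,4),f.round(2))
    if np.linalg.norm(f)>12: print('abort');break
    if zc is None and f[2]>1.5: zc=z
    if f[2]>6.8: break
    if zc and z<zc-.0065: break
print(zc,manip.get_time(),manip.get_position()); np.save('z.npy',z)
E
```

```text
0.086 [ 0.13 -0.24  0.06]
0.084 [ 0.39  0.03 -0.23]
0.082 [-0.18 -0.07 -0.35]
0.08 [ 0.31  0.1  -0.2 ]
0.078 [ 0.42  0.21 -0.5 ]
0.076 [-0.02  0.28  0.27]
0.074 [-0.09  0.16  0.08]
0.072 [ 0.25 -0.07 -0.11]
0.07 [0.3  0.08 0.24]
0.068 [ 0.16 -0.    0.11]
0.066 [-0.08  0.46  0.05]
0.064 [-0.09 -0.18  0.23]
0.062 [-0.38  0.06 -0.04]
0.06 [-0.31 -0.04  0.13]
0.058 [-0.41  1.37  1.92]
0.056 [0.63 2.77 4.37]
0.054 [0.28 3.04 5.99]
0.052 [0.81 3.03 6.96]
0.05799999999999997 30.4833 [0.46232763 0.03769363 0.05227264]
```

At 7.0 N down the pad is about 5 mm in. The +y reading of 3 N is the spring held by friction, so the teeth are clear. Next: 1 mm deeper, then move outward with the pad.

```bash
python3 - <<'E'
from h import *
b=np.load('base2.npy'); E_=np.array([N[1],-N[0]]); z=float(np.load('z.npy'))-.001
off=N*.002-E_*.003
manip.servo_line([*(pad(.205)+off),z],rate=.03); print((fr(5,.006)-b).round(2))
for q in (.18,.155,.13,.105,.08):
    manip.servo_line([*(pad(q)+off),z],rate=.02); print(q,(fr(5,.006)-b).round(2))
p=pad(.08)+off
print(manip.get_time()); snap('scene','scene6.png')
manip.servo_line([*p,z+.012],rate=.04); print((fr(5,.006)-b).round(2))
manip.servo_line([*p,.13],rate=.12);manip.hold(.3);print((fr(5,.006)-b).round(2))
snap('scene','scene7.png'); print(manip.get_time())
for i in '67':
    a=cv2.imread(f'pics/scene{i}.png')[170:290,245:385]; cv2.imwrite(f'pics/scene{i}z.png',cv2.resize(a,None,fx=5,fy=5,interpolation=cv2.INTER_CUBIC))
E
```

```text
[0.33 3.06 7.16]
0.18 [0.41 2.85 7.42]
0.155 [0.61 2.14 6.93]
0.13 [0.38 1.75 6.95]
0.105 [ 0.08 -2.89  7.34]
0.08 [-0.85 -4.64  7.66]
32.4417
[ 0.04  0.01 -0.13]
[ 0.05 -0.27 -0.17]
34.0833
```

View pics/scene6z.png

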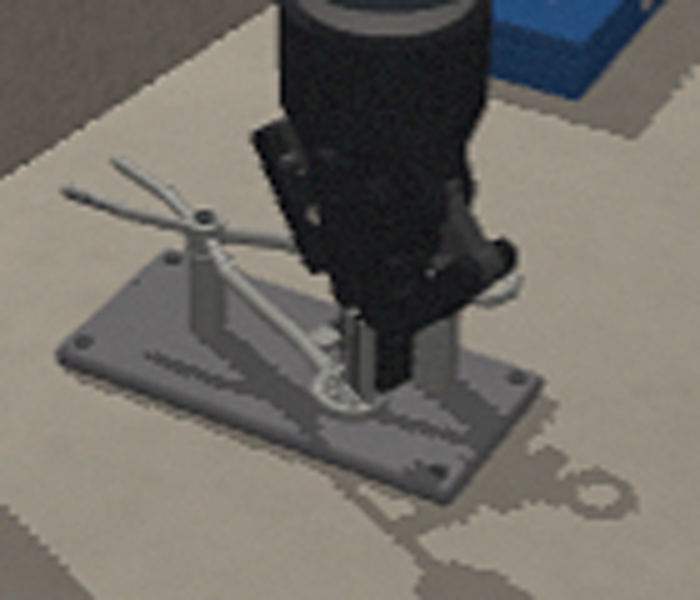

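View pics/scene7z.png

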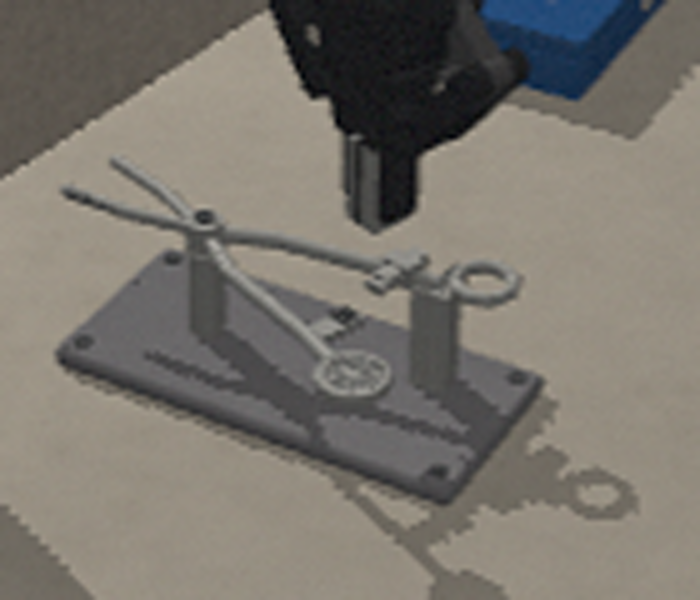

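```bash
python3 - <<'E'
from h import *
a=cv2.imread('pics/scene0.png').astype(int);c=cv2.imread('pics/scene7.png').astype(int)
d=np.abs(a-c).max(2)
for n,(u0,u1,v0,v1) in dict(bottle=(240,282,285,340),petri=(245,300,365,410),tweezers=(315,375,298,345),pot=(420,452,172,205),pad=(305,325,258,272)).items():
    print(n,'changed px',int((d[v0:v1,u0:u1]>45).sum()))
manip.sign_off(); print(manip.get_time())
E
```

```text
bottle changed px 0
petri changed px 0
tweezers changed px 0
pot changed px 0
pad changed px 0
the job is handed in; nothing more can be done
the job is handed in; nothing more can be done
```

The forceps' ratchet locked on its first tooth and stayed locked by itself. It then unlocked and came fully open again, and I handed the job in at about 34 s.

- **Closing:** I pushed the pad's outer edge in about 0.6 mm steps, reading the force at each. It rose from about 4 N to 11.7 N, then dropped to 2 N at a swing of about 0.217 rad. I took that as the first click and stopped there.
- **Locked by itself:** After 1.7 mm of retreat the force was already zero, and the pad stayed put with the fingers about 15 mm clear. A second picture about 1.5 s later showed it still closed.
- **Unlocking:** I pressed the pad down about 6 mm (7–8 N), moved it about 14 mm outward while held down, then lifted off.
- **Last checks:** The pad is back at its starting pixel position, about (316,244) in the scene camera. The fingers are well above it and the force reads about zero. The pot, bottle, dish and tweezers show no changed pixels against the first picture. The highest force I read at any point was about 13 N, against the 25 N limit.

**Disagreement:** The cameras showed the closed fingertips not reaching as far as the stated 22 mm ahead of the TCP. The press confirmed it, with contact at about 5 mm ahead. I therefore worked lower and used the force reading to find contact. In the last part of the outward move the side force also reversed, to about −4.6 N, when the handle reached its open stop and the fingers slid on the pad. That did no harm.

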